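# Put the medicines into their counter trays

### The job

Put the four medicines lying about on the counter - the amber tablet bottle, the cream tube, the tall narrow carton and the low broad carton - each into the shallow black tray whose opening has its outline. Each must sit flat on the floor of its own tray, the same way up as it is now, and none may be tipped over on the way.

Things in the scene. Friction and masses are not known exactly. Their poses are not given: they have to be found in the camera images.
- tube: small white cream tube with blue cap and red band, lying flat, 24 mm wide (x), 76 mm long (y), 24 mm high; does not roll, loose, under 50 g. Grasp across its width. Origin: centre of the underside; z up
- carton_tall: narrow medicine carton, white and blue, standing on its long edge, 35 mm thick (x), 110 mm long (y), 55 mm high; loose, under 100 g. Grasp across its thickness. Origin: centre of the underside; z up
- carton_broad: broad low medicine carton, white and green, lying flat, 62 mm wide (x), 100 mm long (y), 44 mm high; loose, under 120 g. Grasp across its width. Origin: centre of the underside; z up
- bottle: amber round tablet bottle with white screw cap, standing, 43 mm diameter, 77 mm high; loose, under 90 g. Grasp round the body. Origin: centre of the underside; z up
- tray_slim: shallow open black tray with a white liner fixed to the table, rectangular, 54 x 106 mm outside (x by y), opening 46 x 98 mm, rim 10 mm above the table, inner floor 4 mm above the table, walls 4 mm; its outline is that of the cream tube with 11 mm to spare on every side. Origin: centre of the underside, on the table; y runs along its long side, z up
- tray_long: shallow open black tray with a white liner fixed to the table, rectangular, 65 x 140 mm outside (x by y), opening 57 x 132 mm, rim 10 mm above the table, inner floor 4 mm above the table, walls 4 mm; its outline is that of the tall narrow carton with 11 mm to spare on every side. Origin: centre of the underside, on the table; y runs along its long side, z up
- tray_wide: shallow open black tray with a white liner fixed to the table, rectangular, 92 x 130 mm outside (x by y), opening 84 x 122 mm, rim 10 mm above the table, inner floor 4 mm above the table, walls 4 mm; its outline is that of the low broad carton with 11 mm to spare on every side. Origin: centre of the underside, on the table; y runs along its long side, z up
- tray_round: shallow open black round tray with a white liner fixed to the table, 73 mm outside diameter, opening 65 mm across, rim 10 mm above the table, inner floor 4 mm above the table, walls 4 mm; its outline is that of the tablet bottle with 11 mm to spare all round. Origin: centre of the underside, on the table; z up

How it is judged (in metres and radians):
At the end, for the whole second after the job is handed in: Each of the four stands on the inner floor of its own tray (underside less than 7 mm above the table, below the rim), within 16 mm of the tray's centre along each of the tray's sides, tilted less than 0.12 rad (7 degrees), and at rest (under 20 mm/s) (x of tube in the frame of tray_slim between -0.016 and 0.016 m and y of tube in the frame of tray_slim between -0.016 and 0.016 m and height (world z) of each of tube, carton_tall, carton_broad, bottle below 0.007 m and angle between each of tube, carton_tall, carton_broad, bottle's own z axis and vertical below 0.12 rad and linear speed of each of tube, carton_tall, carton_broad, bottle below 0.02 m/s and x of carton_tall in the frame of tray_long between -0.016 and 0.016 m and y of carton_tall in the frame of tray_long between -0.016 and 0.016 m and x of carton_broad in the frame of tray_wide between -0.016 and 0.016 m and y of carton_broad in the frame of tray_wide between -0.016 and 0.016 m and x of bottle in the frame of tray_round between -0.016 and 0.016 m and y of bottle in the frame of tray_round between -0.016 and 0.016 m); the robot touches nothing.
It fails at once if a medicine is tipped over (tilted more than 0.9 rad) (angle between any of tube, carton_tall, carton_broad, bottle's own z axis and vertical above 0.9 rad).
It also fails if it takes over 112 s, if anything falls off the work surface, if the arm or the gripper's body presses on something with over 40 N, if the wrist force passes 120 N, or if a joint passes its speed limit or range.

### The arm

A 6-joint arm with a two-finger parallel gripper is mounted at the origin on a cart in front of the work surface, level with it; the furniture and walls round the work are solid. World frame = base frame: x ahead of the robot, y to its left, z up, the work surface at z = 0. Lengths are in mm, angles in rad, forces in N, time in s.
With the tool pointing down it reaches from about 350 to 775 mm from the base axis. Payload 7.3 kg.
Tool frame: the origin (TCP) lies at the very end of the fingers, on their centre line; the grasp point (between the pads) lies 19 mm behind it; z points along the fingers, y is the line along which they close (so a half turn about z gives the same grasp; the last joint's range is limited). The gripper opens to 92 mm and grips with 3 to 60 N. Pads are 19 mm wide; open, the fingers measure 130 mm over their backs; the gripper's body (75 mm by 190 mm) begins 47 mm behind the grasp point.
Start: joints at [-1.481, 0.342, 1.524, -0, 1.275, -0.146], TCP at [122.672, -510.486, 226.741] pointing down, gripper open.
Joint ranges: [-2.53, 2.53], [-0.77, 2.02], [0.04, 2.7], [-1, 4.14], [0.28, 2.66], [-3.11, 3.11]. Speed limits (rad/s): [2.57, 2.57, 3.14, 3.14, 3.14, 3.14].

### API

Orientations are given as [roll, pitch, yaw] about the fixed x, y, z axes, in that order (R = Rz(yaw) Ry(pitch) Rx(roll)).
In Python, from plant import get_obs, vision, workorder gives the robot as it stands.
- The arm moves only by the shell command python3 -m pendant 'ROWS' [OPENING]. ROWS is a JSON object of lists of equal length, an entry for each row: "dp": the shift along the tool's x, y, z in m, a list of three; "rotation": the turn, a rotation vector about the tool's x, y, z in rad, a list of three. A call has 1 to 8 rows; each row is the pose to reach, as a shift and turn from the pose commanded when the call began, along the tool's axes at that moment; what a row does not reach only later rows make up. A row lasts 1/8 s, in which the tool goes at most 62.5 mm and 10.7 degrees, less where a joint would pass 70% of its speed; a pose out of reach is approached as far as the arm can. A call with a gripper value outside its range is refused whole. OPENING is the finger opening in m, from 0 to 0.0918, set as the call begins (- or left out, the last holds). The fingers move at their own pace and stop on an object; the grip force is fixed at half the most. Time passes only in rows, so rows that repeat a pose let the fingers close. It gives the time, the measured TCP pose, the force, the opening and the grip force at its end, in the units of the state.
- get_obs(): the state, without advancing time (a new reading comes with each control period).
- vision.capture(name): name is "scene" or "top"; returns a dict with "pixels" (400x640x3 uint8, red, green, blue), "vfov" (degrees; the focal length in pixels is half the picture's height over the tangent of half this angle, whatever the lens; pixels are square), "cx", "cy" (the principal point, pixels), "pose" (4x4, takes a point from camera to world coordinates). Camera axes: x right, y up, looking along -z (the intrinsics and any distortion apply to the point x, -y, -z); pixel columns grow to the right and rows downward; lengths in mm; the calibration is good to about 2 mm. A picture is of the moment at which its call begins. There is no depth.
- workorder.close_job(): hands the job in; it is judged then, once.
The state is a dict: "time": time; "joint_positions": joint angles; "dq": joint speeds; "tau": joint torques, N m; "tool_pos": TCP position; "tcp_rot": TCP orientation; "contact_force": force on the tool from outside, world axes, zero at the start; "moment": the same for the moment, N m; "grip_width": finger opening in mm; "finger_force": force on a finger pad.
Only numpy, scipy, OpenCV 4.12 (cv2) and the standard library are available. Lean on these libraries where they do the work, as an engineer would, in place of code of your own. Each camera call takes 0.05 s, during which the arm holds its last target. There are 200 camera calls.

## Working session

There is one attempt and no reset: what is moved stays moved. The work goes in short steps, Python scripts to look and compute and a shell command to move; the robot and the scene stay as the last step left them, time stands still between calls to the robot, and variables do not carry over. Pictures are saved under pics/ and viewed, at most 14 in all, crops included, and the job is handed in when it is done.

```bash
ls; mkdir -p pics; python3 - <<'E'
from plant import get_obs, vision
import cv2
print(get_obs())
for n in("scene","top"):
    c=vision.capture(n); print(n,c["vfov"],c["cx"],c["cy"],c["pose"],[k for k in c])
    for k in c:
        if k not in("pixels","pose"): print(k,c[k])
    cv2.imwrite(f"pics/{n}0.png",c["pixels"][:,:,::-1])
E
```

```text
pics
{'time': 0.0, 'joint_positions': array([-1.48099759e+00,  3.42693074e-01,  1.52504129e+00, -9.14853968e-06,
        1.27541669e+00, -1.45990423e-01]), 'dq': array([ 7.11708896e-04,  6.62355642e-06,  1.62655329e-04, -1.15745329e-03,
       -7.60560354e-04,  5.91103597e-04]), 'tau': array([ 1.63708653e-03, -4.31243634e+01, -2.44217795e+01,  7.20553449e-02,
        5.59853262e-02, -1.14118009e-04]), 'tool_pos': array([ 122.63071122, -510.0397283 ,  226.05189421]), 'tcp_rot': array([-3.14004956e+00, -2.18049450e-04,  2.35791659e-01]), 'contact_force': array([1.13647822, 0.73889192, 0.37620243]), 'moment': array([ 0.02903718, -0.07428887, -0.01682838]), 'finger_force': 0.0, 'grip_width': 91.93447357440985}
scene 50.30059870856576 325.40052010581627 207.36489024246978 [[-8.83687132e-01  2.91991177e-01 -3.65839043e-01  1.43957156e+02]
 [-4.67637911e-01 -5.84619091e-01  6.62974587e-01  7.30011076e+02]
 [-2.02937593e-02  7.56942317e-01  6.53166512e-01  7.62276355e+02]
 [ 0.00000000e+00  0.00000000e+00  0.00000000e+00  1.00000000e+00]] ['pixels', 'vfov', 'cx', 'cy', 'pose']
vfov 50.30059870856576
cx 325.40052010581627
cy 207.36489024246978
top 49.01284482063992 318.48625316490524 194.81663650952257 [[ 1.90383284e-02  9.87400644e-01 -1.57090773e-01  3.97245476e+02]
 [-9.99818163e-01  1.89727921e-02 -1.91684908e-03 -1.26088820e+01]
 [ 1.08775256e-03  1.57098701e-01  9.87582308e-01  1.05001865e+03]
 [ 0.00000000e+00  0.00000000e+00  0.00000000e+00  1.00000000e+00]] ['pixels', 'vfov', 'cx', 'cy', 'pose']
vfov 49.01284482063992
cx 318.48625316490524
cy 194.81663650952257
```

View pics/scene0.png

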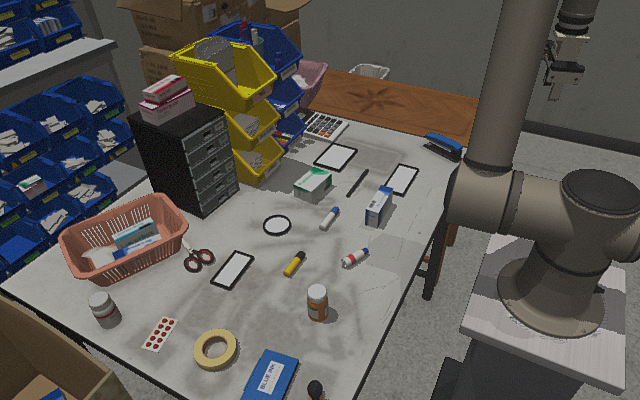

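View pics/top0.png

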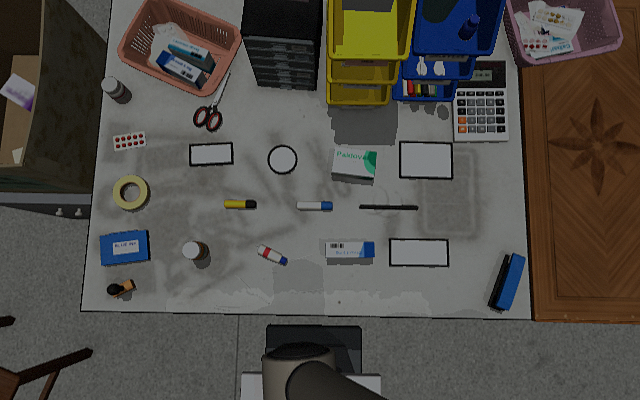

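The scene view shows the bottle at (318,303), tube (355,257), tall carton (379,207), broad carton (313,184). Its trays are slim (234,270), round (277,225), wide (336,157) and long (402,180). In the top view the objects are at (196,252), (272,255), (350,250) and (354,165), and the trays at (211,154), (282,160), (426,160) and (419,252). Next I zoom in on the objects and segment the trays.

```bash
cat > h.py <<'E'
import numpy as np, cv2
from plant import get_obs, vision
def cap(n): return vision.capture(n)
def ray(c,u,v):
    f=200/np.tan(np.radians(c["vfov"]/2)); T=np.array(c["pose"])
    d=T[:3,:3]@np.array([(u-c["cx"])/f,-(v-c["cy"])/f,-1.]); return T[:3,3],d/np.linalg.norm(d)
def plane(c,p,z):
    o,d=ray(c,*p); return (o+d*(z-o[2])/d[2])[:2]
def tri(c1,p1,c2,p2):
    A=[];b=[]
    for c,p in((c1,p1),(c2,p2)):
        o,d=ray(c,*p); P=np.eye(3)-np.outer(d,d); A.append(P); b.append(P@o)
    x=np.linalg.lstsq(np.vstack(A),np.hstack(b),rcond=None)[0]
    r=np.linalg.norm(np.hstack(b)-np.vstack(A)@x); return x,r
E
python3 - <<'E'
from h import *
cs={n:cap(n) for n in("scene","top")}
obj={"top":[(196,252),(272,255),(350,250),(354,165)],"scene":[(318,303),(355,257),(379,207),(313,184)]}
tr={"top":{"slim":(211,154),"round":(282,160),"wide":(426,160),"long":(419,252)},"scene":{"slim":(234,270),"round":(277,225),"wide":(336,157),"long":(402,180)}}
for n in cs:
    im=cs[n]["pixels"][:,:,::-1].copy()
    t=[cv2.resize(im[v-25:v+25,u-33:u+33],(396,300),interpolation=cv2.INTER_CUBIC) for u,v in obj[n]]
    cv2.imwrite(f"pics/{n}_z.png",np.vstack([np.hstack(t[:2]),np.hstack(t[2:])]))
def cen(n,k):
    g=cv2.resize(cs[n]["pixels"].min(2),None,fx=4,fy=4,interpolation=cv2.INTER_CUBIC)
    u,v=tr[n][k]; m=(g>110).astype(np.uint8)
    _,lab=cv2.connectedComponents(m,connectivity=4); L=(lab==lab[v*4,u*4]).astype(np.uint8)
    C=max(cv2.findContours(L,cv2.RETR_EXTERNAL,cv2.CHAIN_APPROX_NONE)[0],key=cv2.contourArea)
    return (C[:,0].astype(float)+.5)/4-.5
for k in tr["top"]:
    a,b=cen("top",k),cen("scene",k)
    (ca,cb)=[np.array(cv2.minEnclosingCircle(x.astype(np.float32))[0]) for x in(a,b)]
    mo=lambda x:(lambda m:(m["m10"]/m["m00"],m["m01"]/m["m00"]))(cv2.moments(x.astype(np.float32)))
    X,r=tri(cs["top"],mo(a),cs["scene"],mo(b))
    out=[]
    for n,x in(("top",a),("scene",b)):
        w=np.array([plane(cs[n],p,4) for p in x],np.float32); R=cv2.minAreaRect(w); out.append(np.round([*R[0],*R[1],R[2]],1))
    print(k,len(a),len(b),X.round(1),round(r,1),*out)
E
```

```text
slim 439 348 [660.8 255.4   4.7] 0.1 [661.4 255.7  44.9  96.1   4.4] [661.8 252.9  43.4  96.9   4.3]
round 285 223 [649.6  79.9   6.4] 0.3 [651.1  80.1  60.7  61.2   5. ] [651.3  77.5  61.3  59.   81.7]
wide 641 324 [ 655.2 -270.4    5.5] 0.2 [ 656.3 -271.   119.9   83.    89.4] [ 656.7 -274.9  118.1   81.2   89.5]
long 620 324 [ 430.2 -249.1    7.2] 1.2 [ 431.5 -249.8   56.   130.4    0.6] [ 4.317e+02 -2.538e+02  5.590e+01  1.276e+02  1.000e-01]
```

View pics/top_z.png

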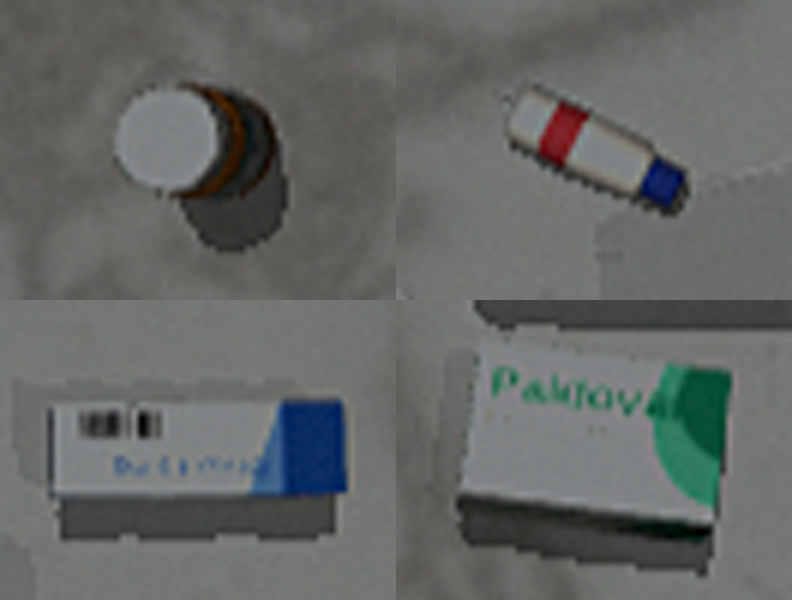

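View pics/scene_z.png

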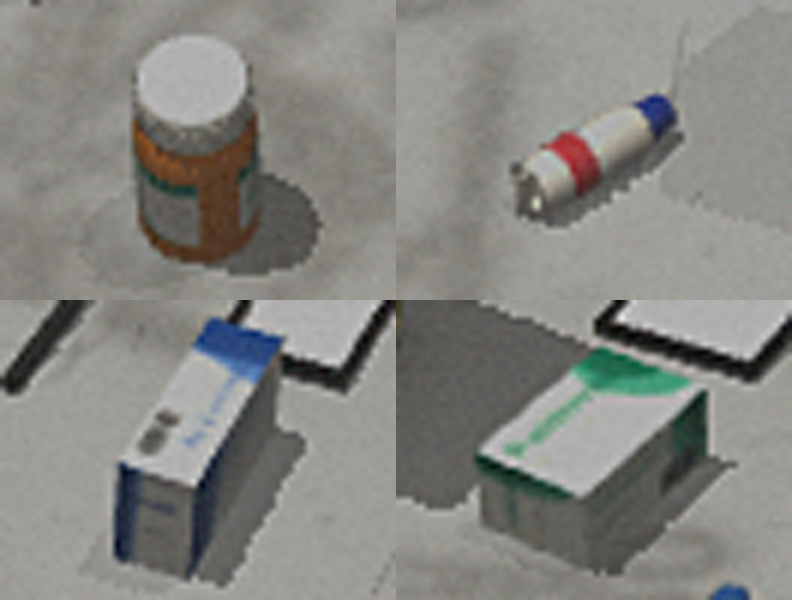

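The tiles show clean top faces, with corners readable to about 0.3 px: cap centres at tile (167,139) and (194,80), the tube's red band, and the carton corners. I'll triangulate those.

```bash
python3 - <<'E'
from h import *
T,S=cap("top"),cap("scene")
def px(o,off,ps): return [((u-off[0]+.5)/6-.5+o[0],(v-off[1]+.5)/6-.5+o[1]) for u,v in ps]
D={"bottle":(px((163,227),(0,0),[(167,139)]),px((285,278),(0,0),[(194,80)])),
"tube red,capedge":(px((239,230),(396,0),[(564,134),(652,175)]),px((322,232),(396,0),[(573,160),(640,122)])),
"tall":(px((317,225),(0,300),[(50,402),(343,400),(347,493),(50,495)]),px((346,182),(0,300),[(118,463),(205,320),(285,342),(197,487)])),
"broad":(px((321,140),(396,300),[(478,340),(731,368),(713,523),(461,494)]),px((280,159),(396,300),[(476,458),(598,348),(707,390),(583,497)]))}
for k,(a,b) in D.items():
    X=np.array([tri(T,p,S,q)[0] for p,q in zip(a,b)]); print(k,X.round(1).tolist(),"mean",X.mean(0).round(1))
    h={"bottle":77,"tall":55,"broad":44}.get(k,20)
    w=np.array([plane(T,p,h) for p in a]); print("   top@z",w.mean(0).round(1), "scene@z",np.mean([plane(S,p,h) for p in b],0).round(1))
    if len(w)==4: R=cv2.minAreaRect(w.astype(np.float32)); print("   rect",np.round([*R[0],*R[1],R[2]],1), "yaw", np.degrees(np.arctan2(*(-1*(w[1]+w[2]-w[0]-w[3]))[::-1])).round(1))
e=np.array([plane(T,p,12) for p in px((239,230),(396,0),[(520,112),(677,190)])]); d=e[1]-e[0]
print("tube ends",e.round(1),e.mean(0),np.linalg.norm(d),np.degrees(np.arctan2(d[1],d[0])))
# masked tube check: saturated / bright blob in top view
E
```

```text
bottle [[423.7, 268.8, 76.4]] mean [423.7 268.8  76.4]
   top@z [424.2 268.8] scene@z [422.9 269. ]
tube red,capedge [[423.2, 107.8, 16.0], [408.9, 73.6, 11.9]] mean [416.   90.7  14. ]
   top@z [416.6  90.3] scene@z [413.2  95.7]
tall [[448.1, -27.5, 55.4], [452.4, -137.5, 53.3], [416.4, -139.6, 52.0], [413.1, -28.2, 55.3]] mean [432.5 -83.2  54. ]
   top@z [433.  -82.9] scene@z [431.6 -82.1]
   rect [433.  -82.9  34.7 111.2   1.5] yaw 91.5
broad [[674.2, -46.2, 40.7], [664.7, -145.8, 42.2], [602.0, -138.8, 42.0], [612.4, -39.8, 43.9]] mean [638.3 -92.6  42.2]
   top@z [638.4 -92.3] scene@z [636.4 -90.6]
   rect [638.3 -92.6 100.1  62.7  84.6] yaw 84.5
tube ends [[432.6 126.2]
 [403.5  63.8]] [418.05880826  94.95342012] 68.82209624646583 -114.94091405043426
```

Both views agree, and the heights measure 76, 54, 42 and about 5 mm for the trays. I'll write a helper that works out the shift and turn to type.

```bash
cat > to.py <<'E'
import sys
from h import *
from scipy.spatial.transform import Rotation as R
o=get_obs(); r=R.from_euler("xyz",o["tcp_rot"]); p=o["tool_pos"]
v=[float(a) for a in sys.argv[1:]]
print("t",round(o["time"],1),"at",p.round(1),"yaw",round(np.degrees(o["tcp_rot"][2]),1),"w",round(o["grip_width"],1))
while v:   # groups of x y z yaw_deg
    x,y,z,w=v[:4]; v=v[4:]
    print((r.inv().apply([x-p[0],y-p[1],z-p[2]])/1000).round(4),(r.inv()*R.from_euler("xyz",[np.pi,0,np.radians(w)])).as_rotvec().round(3))
E
python3 to.py 433 -83 130 91.5; python3 - <<'E'
from h import *
T=cap("top")
for p in[(360,105),(430,98),(480,140)]: print(plane(T,p,0).round(),plane(T,p,60).round())
E
```

```text
t 0.3 at [ 122.7 -510.3  226.5] yaw 13.5 w 91.8
[ 0.4016 -0.343   0.0967] [-0.    -0.    -1.361]
[ 794. -110.] [ 771. -105.]
[ 816. -286.] [ 792. -270.]
[ 709. -407.] [ 691. -385.]
```

```bash
python3 -m pendant '{"dp":[[0.05,-0.043,0],[0.1,-0.086,0.01],[0.15,-0.129,0.02],[0.2,-0.171,0.03],[0.25,-0.214,0.04],[0.3,-0.257,0.06],[0.35,-0.3,0.08],[0.4,-0.343,0.096]],"rotation":[[0,0,-0.17],[0,0,-0.34],[0,0,-0.51],[0,0,-0.68],[0,0,-0.85],[0,0,-1.02],[0,0,-1.19],[0,0,-1.36]]}' 0.0918; python3 -m pendant '{"dp":[[0,0,0]],"rotation":[[0,0,0]]}'; python3 to.py 433 -83 18 91.5
```

```text
time: 1.35
tool_pos: [411.3, -111.4, 139.9]
tcp_rot: [3.141, 0.001, 1.601]
contact_force: [0.3, -1.0, -0.8]
grip_width: 91.8
finger_force: 0.0
time: 1.48
tool_pos: [411.2, -109.3, 139.2]
tcp_rot: [-3.14, -0.001, 1.604]
contact_force: [0.2, -0.7, -0.2]
grip_width: 91.9
finger_force: 0.0
t 1.5 at [ 411.2 -109.3  139.2] yaw 91.9 w 91.9
[0.0254 0.0229 0.1212] [-0.001 -0.001  0.007]
```

```bash
python3 -m pendant '{"dp":[[0.025,0.023,0.01],[0.025,0.023,0.04],[0.025,0.023,0.07],[0.025,0.023,0.1],[0.025,0.023,0.121],[0.025,0.023,0.121]],"rotation":[[0,0,0.007],[0,0,0.007],[0,0,0.007],[0,0,0.007],[0,0,0.007],[0,0,0.007]]}'; python3 to.py 433 -83 18 91.5 433 -83 78 91.5 431 -250 78 90.3
```

```text
time: 2.22
tool_pos: [431.5, -88.1, 18.3]
tcp_rot: [-3.139, -0.001, 1.587]
contact_force: [-0.4, 0.8, 0.8]
grip_width: 92.0
finger_force: 0.0
t 2.2 at [431.5 -88.1  18.3] yaw 90.9 w 92.0
[0.0051 0.0016 0.0003] [-0.003 -0.001 -0.01 ]
[ 0.0051  0.0014 -0.0597] [-0.003 -0.001 -0.01 ]
[-0.1618 -0.0033 -0.0598] [-0.003 -0.001  0.011]
```

```bash
python3 -m pendant '{"dp":[[0,0,0],[0,0,0],[0,0,0],[0,0,0],[0,0,0],[0,0,0]],"rotation":[[0,0,0],[0,0,0],[0,0,0],[0,0,0],[0,0,0],[0,0,0]]}' 0
```

```text
time: 2.98
tool_pos: [432.6, -87.4, 19.1]
tcp_rot: [-3.142, 0.0, 1.589]
contact_force: [0.3, -0.2, 0.7]
grip_width: 36.5
finger_force: 0.0
```

```bash
python3 -m pendant '{"dp":[[0,0,0],[0,0,0],[0,0,-0.01],[0,0,-0.03],[0,0,-0.05],[0,0,-0.06],[0,0,-0.06]],"rotation":[[0,0,0],[0,0,0],[0,0,0],[0,0,0],[0,0,0],[0,0,0],[0,0,0]]}' 0; python3 to.py 431 -255 79 90.3 431 -255 24 90.3
```

```text
time: 3.85
tool_pos: [433.0, -87.6, 79.8]
tcp_rot: [3.14, 0.001, 1.589]
contact_force: [0.3, 0.2, -0.9]
grip_width: 35.0
finger_force: 29.9
t 3.9 at [433.  -87.6  79.8] yaw 91.0 w 35.0
[-0.1673 -0.005   0.0009] [0.002 0.001 0.013]
[-0.1673 -0.0051  0.0559] [0.002 0.001 0.013]
```

```bash
python3 -m pendant '{"dp":[[-0.03,-0.001,0],[-0.07,-0.002,0],[-0.11,-0.003,0],[-0.14,-0.004,0],[-0.16,-0.005,0],[-0.167,-0.005,0],[-0.167,-0.005,0],[-0.167,-0.005,0]],"rotation":[[0,0,0],[0,0,0.013],[0,0,0.013],[0,0,0.013],[0,0,0.013],[0,0,0.013],[0,0,0.013],[0,0,0.013]]}'; python3 to.py 431 -255 24 90.3; python3 - <<'E'
from h import *
a=[cv2.resize(cap(n)["pixels"][v-50:v+50,u-66:u+66,::-1],(396,300),interpolation=cv2.INTER_CUBIC) for n,u,v in(("top",419,252),("scene",402,170))]
cv2.imwrite("pics/t1.png",np.hstack(a))
E
```

```text
time: 4.85
tool_pos: [430.5, -253.5, 79.0]
tcp_rot: [-3.141, -0.0, 1.577]
contact_force: [0.1, 0.9, -0.5]
grip_width: 34.4
finger_force: 29.9
t 4.8 at [ 430.5 -253.5   79. ] yaw 90.3 w 34.4
[-0.0015  0.0005  0.055 ] [-0.    -0.     0.001]
```

View pics/t1.png

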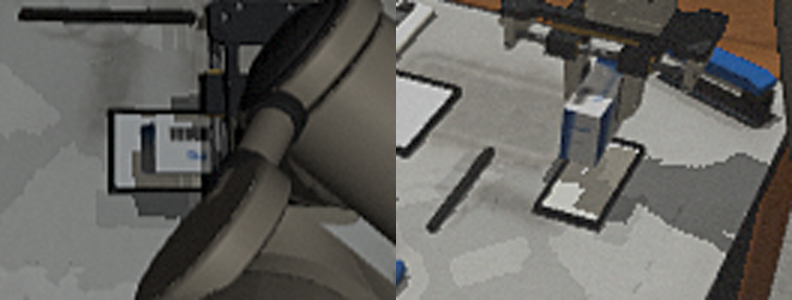

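The carton hangs upright over the long tray (left tile about (170,150), right tile about (587,120)). I'll lower it, release and retreat.

```bash
python3 -m pendant '{"dp":[[-0.001,0,0.015],[-0.001,0,0.03],[-0.001,0,0.045],[-0.001,0,0.052],[-0.001,0,0.055],[-0.001,0,0.055],[-0.001,0,0.055]],"rotation":[[0,0,0],[0,0,0],[0,0,0],[0,0,0],[0,0,0],[0,0,0],[0,0,0]]}'; python3 -m pendant '{"dp":[[0,0,0],[0,0,0],[0,0,0],[0,0,0],[0,0,-0.03],[0,0,-0.06],[0,0,-0.09],[0,0,-0.09]],"rotation":[[0,0,0],[0,0,0],[0,0,0],[0,0,0],[0,0,0],[0,0,0],[0,0,0],[0,0,0]]}' 0.0918; python3 to.py 638.3 -92.6 100 84.5
```

```text
time: 5.82
tool_pos: [430.8, -255.8, 24.5]
tcp_rot: [3.141, 0.001, 1.576]
contact_force: [-0.2, -0.6, -0.7]
grip_width: 34.9
finger_force: 29.9
time: 6.82
tool_pos: [431.7, -256.4, 116.2]
tcp_rot: [3.138, 0.003, 1.576]
contact_force: [-0.7, -0.5, 0.3]
grip_width: 92.0
finger_force: 0.0
t 6.8 at [ 431.7 -256.4  116.2] yaw 90.3 w 92.0
[0.1628 0.2073 0.0164] [0.004 0.003 0.101]
```

```bash
python3 -m pendant '{"dp":[[0.03,0.04,0],[0.065,0.083,0],[0.1,0.125,0],[0.13,0.165,0.01],[0.15,0.195,0.016],[0.163,0.207,0.016],[0.163,0.207,0.016],[0.163,0.207,0.016]],"rotation":[[0,0,0.02],[0,0,0.04],[0,0,0.06],[0,0,0.08],[0,0,0.1],[0,0,0.1],[0,0,0.1],[0,0,0.1]]}'; python3 to.py 638.3 -92.6 15 84.5
```

```text
time: 7.82
tool_pos: [635.8, -92.4, 98.1]
tcp_rot: [-3.141, 0.0, 1.475]
contact_force: [0.2, -0.5, 0.1]
grip_width: 91.8
finger_force: 0.0
t 7.8 at [635.8 -92.4  98.1] yaw 84.5 w 91.8
[0.     0.0025 0.0831] [-0.001  0.     0.   ]
```

```bash
python3 -m pendant '{"dp":[[0,0.001,0.02],[0,0.001,0.04],[0,0.001,0.06],[0,0.001,0.075],[0,0.001,0.083],[0,0.001,0.083],[0,0.001,0.083]],"rotation":[[0,0,0],[0,0,0],[0,0,0],[0,0,0],[0,0,0],[0,0,0],[0,0,0]]}'; python3 -m pendant '{"dp":[[0,0,0],[0,0,0],[0,0,0],[0,0,0],[0,0,0],[0,0,0],[0,0,0],[0,0,0]],"rotation":[[0,0,0],[0,0,0],[0,0,0],[0,0,0],[0,0,0],[0,0,0],[0,0,0],[0,0,0]]}' 0; python3 to.py 656 -272 75 89.4
```

```text
time: 8.7
tool_pos: [638.2, -91.8, 15.9]
tcp_rot: [3.14, 0.0, 1.476]
contact_force: [0.1, -0.3, 0.1]
grip_width: 91.7
finger_force: 0.0
time: 9.7
tool_pos: [637.8, -91.6, 15.2]
tcp_rot: [3.141, 0.0, 1.476]
contact_force: [0.4, 0.5, 2.0]
grip_width: 61.9
finger_force: 29.9
t 9.7 at [637.8 -91.6  15.2] yaw 84.6 w 61.9
[-0.1779  0.0352 -0.0598] [ 0.     0.    -0.085]
```

```bash
python3 -m pendant '{"dp":[[0,0,-0.02],[0,0,-0.045],[-0.02,0.004,-0.06],[-0.06,0.012,-0.06],[-0.11,0.022,-0.06],[-0.15,0.03,-0.06],[-0.177,0.035,-0.06],[-0.177,0.035,-0.06]],"rotation":[[0,0,0],[0,0,0],[0,0,-0.02],[0,0,-0.04],[0,0,-0.06],[0,0,-0.085],[0,0,-0.085],[0,0,-0.085]]}';python3 -m pendant '{"dp":[[0,0,0],[0,0,0]],"rotation":[[0,0,0],[0,0,0]]}'; python3 to.py 656 -271 20 89.4
```

```text
time: 10.7
tool_pos: [655.2, -273.5, 74.2]
tcp_rot: [-3.141, 0.0, 1.558]
contact_force: [0.1, -0.0, -0.4]
grip_width: 61.9
finger_force: 29.9
time: 10.95
tool_pos: [655.9, -269.8, 75.1]
tcp_rot: [-3.141, -0.0, 1.562]
contact_force: [0.7, -0.6, -1.2]
grip_width: 62.4
finger_force: 29.9
t 10.9 at [ 655.9 -269.8   75.1] yaw 89.5 w 62.4
[-0.0012  0.0002  0.0551] [-0.    -0.     0.002]
```

```bash
python3 -m pendant '{"dp":[[-0.001,0,0.015],[-0.001,0,0.03],[-0.001,0,0.045],[-0.001,0,0.052],[-0.001,0,0.055],[-0.001,0,0.055],[-0.001,0,0.055]],"rotation":[[0,0,0],[0,0,0],[0,0,0],[0,0,0],[0,0,0],[0,0,0],[0,0,0]]}'; python3 -m pendant '{"dp":[[0,0,0],[0,0,0],[0,0,0],[0,0,0],[0,0,-0.03],[0,0,-0.06],[0,0,-0.09],[0,0,-0.09]],"rotation":[[0,0,0],[0,0,0],[0,0,0],[0,0,0],[0,0,0],[0,0,0],[0,0,0],[0,0,0]]}' 0.0918; python3 to.py 419 97 90 65 
```

```text
time: 11.82
tool_pos: [656.1, -272.3, 20.7]
tcp_rot: [3.141, 0.001, 1.561]
contact_force: [0.3, 0.2, -1.0]
grip_width: 62.1
finger_force: 29.9
time: 12.82
tool_pos: [657.3, -272.9, 113.3]
tcp_rot: [3.136, 0.003, 1.561]
contact_force: [-0.4, 0.2, 0.3]
grip_width: 91.8
finger_force: 0.0
t 12.8 at [ 657.3 -272.9  113.3] yaw 89.4 w 91.8
[ 0.3675 -0.242   0.021 ] [0.006 0.002 0.426]
```

```bash
python3 -m pendant '{"dp":[[0.045,-0.03,0],[0.09,-0.06,0],[0.14,-0.09,0],[0.19,-0.125,0],[0.24,-0.16,0.005],[0.29,-0.19,0.01],[0.34,-0.22,0.015],[0.367,-0.242,0.021]],"rotation":[[0,0,0.05],[0,0,0.1],[0,0,0.15],[0,0,0.2],[0,0,0.26],[0,0,0.32],[0,0,0.38],[0,0,0.426]]}';python3 -m pendant '{"dp":[[0,0,0],[0,0,0]],"rotation":[[0,0,0],[0,0,0]]}'; python3 to.py 419 97 8 65; python3 - <<'E'
from h import *
a=[cv2.resize(cap(n)["pixels"][v-50:v+50,u-66:u+66,::-1],(396,300),interpolation=cv2.INTER_CUBIC) for n,u,v in(("top",419,205),("scene",365,170),("top",290,235),("scene",355,247))]
cv2.imwrite("pics/t2.png",np.vstack([np.hstack(a[:2]),np.hstack(a[2:])]))
E
```

```text
time: 13.82
tool_pos: [415.2, 99.1, 88.2]
tcp_rot: [-3.14, 0.001, 1.135]
contact_force: [0.3, 0.2, -0.5]
grip_width: 91.6
finger_force: 0.0
time: 14.08
tool_pos: [417.9, 97.0, 88.9]
tcp_rot: [3.141, 0.0, 1.136]
contact_force: [0.4, -0.3, 0.8]
grip_width: 91.6
finger_force: 0.0
t 14.1 at [417.9  97.   88.9] yaw 65.1 w 91.6
[0.0005 0.001  0.0809] [0.    0.    0.001]
```

View pics/t2.png

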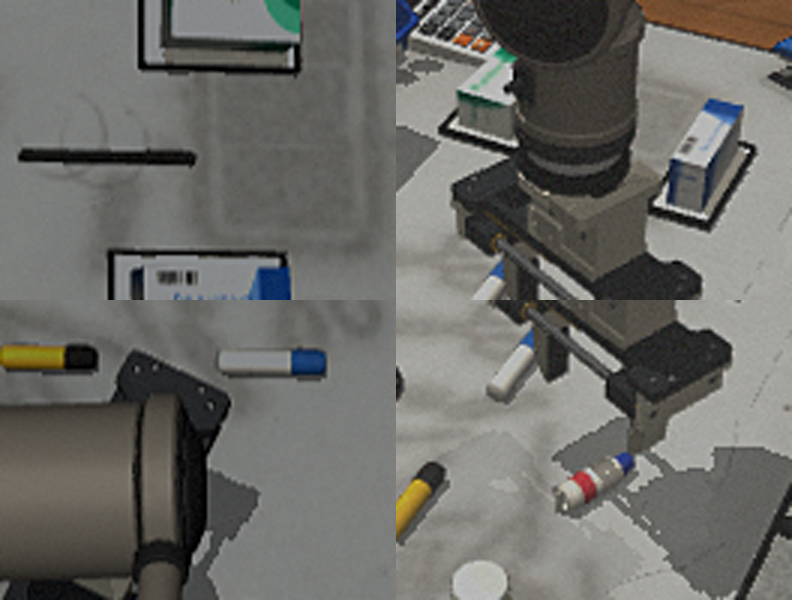

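Both cartons sit in their trays (top tiles (230,20) and (200,280)). The tube at (595,480) lies under the open fingers, so I'll descend on it.

```bash
python3 -m pendant '{"dp":[[0,0.001,0.02],[0,0.001,0.04],[0,0.001,0.06],[0,0.001,0.075],[0,0.001,0.081],[0,0.001,0.081],[0,0.001,0.081]],"rotation":[[0,0,0],[0,0,0],[0,0,0],[0,0,0],[0,0,0],[0,0,0],[0,0,0]]}' 0.06; python3 -m pendant '{"dp":[[0,0,0],[0,0,0],[0,0,0],[0,0,0],[0,0,0],[0,0,0],[0,0,0],[0,0,0]],"rotation":[[0,0,0],[0,0,0],[0,0,0],[0,0,0],[0,0,0],[0,0,0],[0,0,0],[0,0,0]]}' 0; python3 to.py 661 255 72 94.4
```

```text
time: 15.15
tool_pos: [418.9, 96.8, 8.6]
tcp_rot: [3.141, -0.0, 1.135]
contact_force: [0.1, 0.5, -0.0]
grip_width: 59.8
finger_force: 0.0
time: 16.15
tool_pos: [418.4, 96.9, 8.2]
tcp_rot: [3.141, 0.0, 1.135]
contact_force: [0.1, -0.2, 2.8]
grip_width: 23.3
finger_force: 30.0
t 16.1 at [418.4  96.9   8.2] yaw 65.0 w 23.3
[ 0.2458  0.1531 -0.0638] [ 0.     0.    -0.513]
```

```bash
python3 -m pendant '{"dp":[[0,0,-0.015],[0,0,-0.035],[0,0,-0.055],[0.02,0.013,-0.064],[0.06,0.038,-0.064],[0.1,0.063,-0.064],[0.14,0.088,-0.064],[0.18,0.113,-0.064]],"rotation":[[0,0,0],[0,0,0],[0,0,0],[0,0,-0.1],[0,0,-0.2],[0,0,-0.3],[0,0,-0.4],[0,0,-0.513]]}';python3 to.py 661 255 72 94.4
```

```text
time: 17.15
tool_pos: [597.8, 213.1, 71.7]
tcp_rot: [-3.141, 0.0, 1.651]
contact_force: [0.5, 1.1, -0.9]
grip_width: 23.3
finger_force: 30.0
t 17.1 at [597.8 213.1  71.7] yaw 94.6 w 23.3
[ 0.0366  0.0664 -0.0004] [-0.001  0.     0.004]
```

```bash
python3 -m pendant '{"dp":[[0.013,0.025,0],[0.03,0.05,0],[0.036,0.065,0],[0.036,0.065,0],[0.036,0.065,0],[0.036,0.065,0]],"rotation":[[0,0,0],[0,0,0],[0,0,0],[0,0,0],[0,0,0],[0,0,0]]}';python3 to.py 661 255 13 94.4; python3 - <<'E'
from h import *
a=[cv2.resize(cap(n)["pixels"][v-50:v+50,u-66:u+66,::-1],(396,300),interpolation=cv2.INTER_CUBIC) for n,u,v in(("top",211,154),("scene",234,260))]
cv2.imwrite("pics/t3.png",np.hstack(a))
E
```

```text
time: 17.9
tool_pos: [658.3, 252.8, 72.2]
tcp_rot: [-3.141, 0.0, 1.648]
contact_force: [0.1, 0.4, -0.0]
grip_width: 23.3
finger_force: 30.0
t 17.9 at [658.3 252.8  72.2] yaw 94.4 w 23.3
[0.002  0.0029 0.0592] [-0.001  0.    -0.   ]
```

View pics/t3.png

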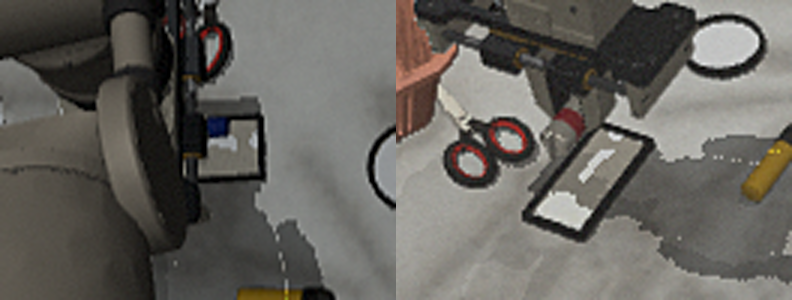

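The tube is held level above the slim tray (right tile (560,135)). I'll lower and release it.

```bash
python3 -m pendant '{"dp":[[0.001,0.001,0.015],[0.001,0.001,0.03],[0.001,0.001,0.045],[0.001,0.001,0.055],[0.001,0.001,0.059],[0.001,0.001,0.059],[0.001,0.001,0.059]],"rotation":[[0,0,0],[0,0,0],[0,0,0],[0,0,0],[0,0,0],[0,0,0],[0,0,0]]}'; python3 -m pendant '{"dp":[[0,0,0],[0,0,0],[0,0,0],[0,0,0],[0,0,-0.03],[0,0,-0.06],[0,0,-0.1],[0,0,-0.14]],"rotation":[[0,0,0],[0,0,0],[0,0,0],[0,0,0],[0,0,0],[0,0,0],[0,0,0],[0,0,0]]}' 0.06;  python3 to.py 424 269 150 90 
```

```text
time: 18.88
tool_pos: [660.2, 254.4, 13.5]
tcp_rot: [3.141, -0.0, 1.648]
contact_force: [-0.1, -0.2, -0.5]
grip_width: 23.6
finger_force: 30.0
time: 19.88
tool_pos: [659.7, 254.2, 154.2]
tcp_rot: [-3.141, 0.0, 1.648]
contact_force: [0.5, -0.0, 0.4]
grip_width: 60.2
finger_force: 0.0
t 19.9 at [659.7 254.2 154.2] yaw 94.4 w 60.2
[ 0.0329 -0.2338  0.0043] [-0.     0.     0.077]
```

```bash
python3 -m pendant '{"dp":[[0.005,-0.04,0],[0.01,-0.09,0],[0.02,-0.14,0],[0.028,-0.19,0],[0.033,-0.225,0],[0.033,-0.234,0],[0.033,-0.234,0],[0.033,-0.234,0]],"rotation":[[0,0,0.01],[0,0,0.03],[0,0,0.05],[0,0,0.07],[0,0,0.077],[0,0,0.077],[0,0,0.077],[0,0,0.077]]}' 0.0918; python3 to.py 424 269 22 90; python3 - <<'E'
from h import *
a=[cv2.resize(cap(n)["pixels"][v-50:v+50,u-66:u+66,::-1],(396,300),interpolation=cv2.INTER_CUBIC) for n,u,v in(("top",211,154),("scene",234,260),("top",196,240),("scene",318,290))]
cv2.imwrite("pics/t4.png",np.vstack([np.hstack(a[:2]),np.hstack(a[2:])]))
E
```

```text
time: 20.88
tool_pos: [425.4, 269.1, 153.1]
tcp_rot: [3.141, -0.0, 1.57]
contact_force: [-0.2, 0.1, -0.3]
grip_width: 91.8
finger_force: 0.0
t 20.9 at [425.4 269.1 153.1] yaw 90.0 w 91.8
[-0.0002 -0.0015  0.1311] [ 0.001 -0.    -0.001]
```

View pics/t4.png

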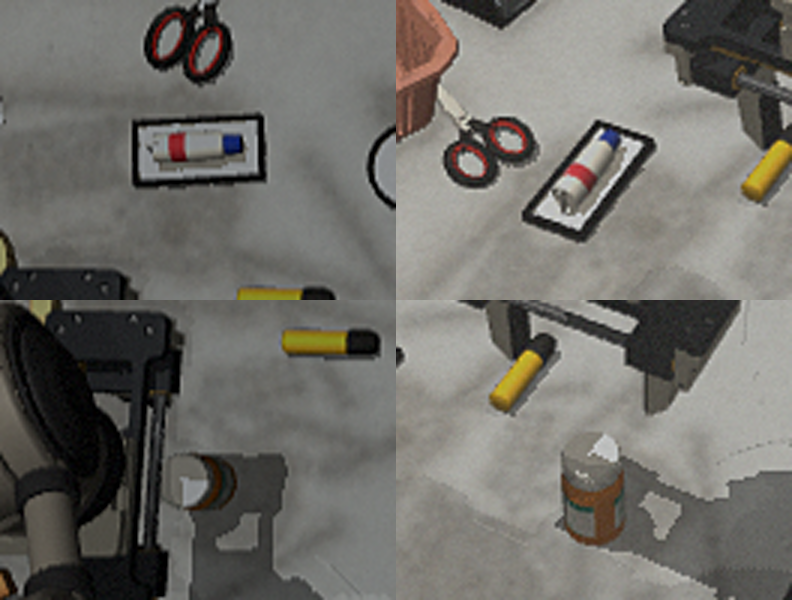

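The tube lies well centred in the slim tray (tile (195,148)). The bottle still stands at tile (592,490), so I'll descend and grasp it.

```bash
python3 -m pendant '{"dp":[[0,-0.001,0.025],[0,-0.001,0.05],[0,-0.001,0.075],[0,-0.001,0.1],[0,-0.001,0.12],[0,-0.001,0.131],[0,-0.001,0.131],[0,-0.001,0.131]],"rotation":[[0,0,0],[0,0,0],[0,0,0],[0,0,0],[0,0,0],[0,0,0],[0,0,0],[0,0,0]]}'; python3 -m pendant '{"dp":[[0,0,0],[0,0,0],[0,0,0],[0,0,0],[0,0,0],[0,0,0],[0,0,0],[0,0,0]],"rotation":[[0,0,0],[0,0,0],[0,0,0],[0,0,0],[0,0,0],[0,0,0],[0,0,0],[0,0,0]]}' 0; python3 to.py 650.5 79.5 82 90
```

```text
time: 22.08
tool_pos: [423.5, 269.4, 22.7]
tcp_rot: [3.141, -0.0, 1.571]
contact_force: [-0.0, -0.5, 0.7]
grip_width: 91.9
finger_force: 0.0
time: 23.08
tool_pos: [423.0, 269.2, 22.1]
tcp_rot: [3.142, 0.0, 1.571]
contact_force: [0.4, -0.3, 0.0]
grip_width: 42.4
finger_force: 30.0
t 23.1 at [423.  269.2  22.1] yaw 90.0 w 42.4
[-0.1897  0.2275 -0.0599] [0. 0. 0.]
```

```bash
python3 -m pendant '{"dp":[[0,0,-0.015],[0,0,-0.035],[0,0,-0.055],[-0.01,0.012,-0.06],[-0.04,0.048,-0.06],[-0.07,0.084,-0.06],[-0.1,0.12,-0.06],[-0.13,0.156,-0.06]],"rotation":[[0,0,0],[0,0,0],[0,0,0],[0,0,0],[0,0,0],[0,0,0],[0,0,0],[0,0,0]]}';python3 -m pendant '{"dp":[[-0.03,0.035,0],[-0.05,0.06,0],[-0.06,0.071,0],[-0.06,0.071,0],[-0.06,0.071,0],[-0.06,0.071,0]],"rotation":[[0,0,0],[0,0,0],[0,0,0],[0,0,0],[0,0,0],[0,0,0]]}';python3 to.py 650.5 79.5 27 90
```

```text
time: 24.08
tool_pos: [580.4, 137.0, 81.9]
tcp_rot: [-3.141, 0.0, 1.57]
contact_force: [1.2, 0.2, -0.2]
grip_width: 42.6
finger_force: 30.0
time: 24.82
tool_pos: [649.2, 80.2, 82.3]
tcp_rot: [-3.141, -0.0, 1.572]
contact_force: [0.0, -0.1, -0.0]
grip_width: 42.6
finger_force: 30.0
t 24.8 at [649.2  80.2  82.3] yaw 90.1 w 42.6
[-0.0007  0.0013  0.0553] [-0.    -0.     0.001]
```

```bash
python3 -m pendant '{"dp":[[-0.001,0.001,0.015],[-0.001,0.001,0.03],[-0.001,0.001,0.045],[-0.001,0.001,0.052],[-0.001,0.001,0.055],[-0.001,0.001,0.055],[-0.001,0.001,0.055]],"rotation":[[0,0,0],[0,0,0],[0,0,0],[0,0,0],[0,0,0],[0,0,0],[0,0,0]]}'; python3 -m pendant '{"dp":[[0,0,0],[0,0,0],[0,0,0],[0,0,0],[0,0,-0.03],[0,0,-0.06],[0,0,-0.1],[0,0,-0.14]],"rotation":[[0,0,0],[0,0,0],[0,0,0],[0,0,0],[0,0,0],[0,0,0],[0,0,0],[0,0,0]]}' 0.085;  python3 -m pendant '{"dp":[[0,-0.04,0],[0,-0.08,0],[0,-0.12,0],[0,-0.16,0],[0,-0.2,0],[0,-0.2,0],[0,-0.2,0],[0,-0.2,0]],"rotation":[[0,0,0],[0,0,0],[0,0,0],[0,0,0],[0,0,0],[0,0,0],[0,0,0],[0,0,0]]}'
python3 - <<'E'
from h import *
for n in("top","scene"):
    im=cap(n)["pixels"][:,:,::-1]; c=im[120:320,150:480] if n=="top" else im[120:320,180:480]
    cv2.imwrite(f"pics/e_{n}.png",cv2.resize(c,None,fx=2.4,fy=2.4,interpolation=cv2.INTER_CUBIC))
E
```

```text
time: 25.7
tool_pos: [651.3, 78.2, 27.7]
tcp_rot: [3.141, 0.0, 1.571]
contact_force: [0.3, 0.0, -0.8]
grip_width: 43.0
finger_force: 30.0
time: 26.7
tool_pos: [650.8, 78.1, 168.3]
tcp_rot: [-3.141, 0.0, 1.571]
contact_force: [1.0, 0.6, 0.9]
grip_width: 85.1
finger_force: 0.0
time: 27.7
tool_pos: [452.0, 78.1, 167.2]
tcp_rot: [3.141, 0.0, 1.571]
contact_force: [0.3, -0.3, -0.7]
grip_width: 84.7
finger_force: 0.0
```

View pics/e_top.png

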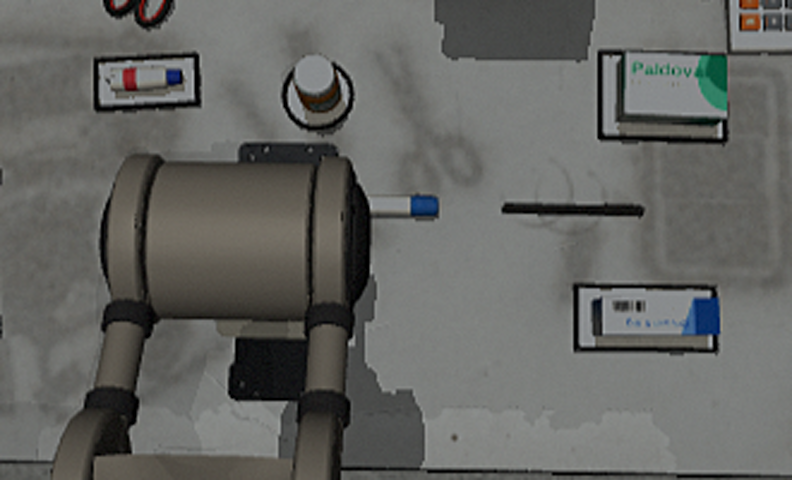

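View pics/e_scene.png

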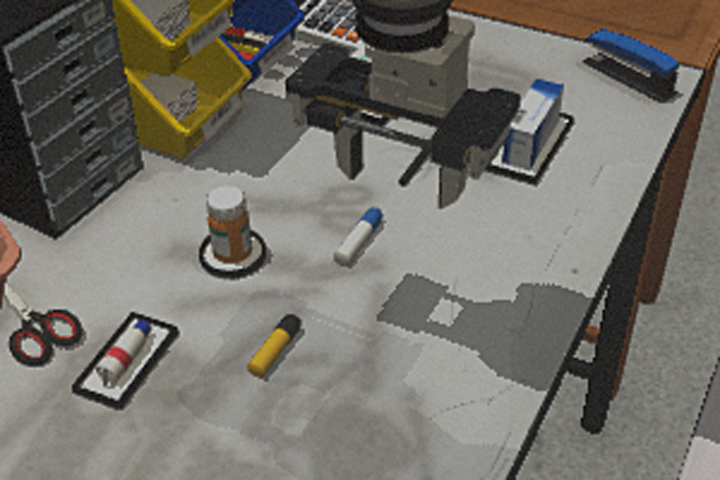

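All four appear seated. I'll check the centres numerically from the final picture: tall carton corners (595,297)–(719,335), broad (623,51)–(727,120), cap (316,75).

```bash
python3 - <<'E'
from h import *
T=cap("top")
f=lambda ps,z:np.mean([plane(T,((u+.5)/2.4-.5+150,(v+.5)/2.4-.5+120),z) for u,v in ps],0).round(1)
print("tall",f([(595,297),(720,298),(719,336),(594,334)],59),"tray 431 -250.5")
print("broad",f([(623,51),(728,53),(726,121),(624,119)],48),"tray 656 -271.5")
print("bottle",f([(316,75)],81),"tray 650.5 79.5")
print("tube",f([(105,78),(184,76)],16),"tray 661 255")
E
```

```text
tall [ 430.9 -248.4] tray 431 -250.5
broad [ 655.2 -273. ] tray 656 -271.5
bottle [650.7  75.5] tray 650.5 79.5
tube [662.2 254.5] tray 661 255
```

All four centres are within 4 mm of their trays, so I'm handing the job in.

```bash
python3 -c "
from plant import workorder; print(workorder.close_job())"
```

```text
the job is handed in; nothing more can be done
None
```

I placed all four medicines upright in their own trays, each within about 4 mm of the tray's centre by the last camera check, and handed the job in at about 28 s; no verdict came back.

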